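# Fit out a control unit: cover off, boards on, cover on

### The job

Fit out the control unit: lift its grey hood off and stand it upright on the bench, then take the white transit cap off the four pins and put it in the wooden tray. Stack every loose circuit board on the pins, feet down and pushed fully home, all four pins through its holes, and finally put the hood back fully down on the unit's base. Leave the tools and other things on the bench where they are.

Things in the scene. Friction and masses are not known exactly. Their poses are not given: they have to be found in the camera images.
- unit: Fixed base of the control unit: dark steel base plate 106 (x) x 160 (y) x 6 mm; on it an aluminium plinth 80 x 130 mm, top at 14 mm; a pedestal 42 x 102 mm, top at 20 mm; on that four upright brass pins, 6 mm thick, at x +-16, y +-45 mm, tips (tapered over the last 8 mm) at 62 mm. Origin: centre of the underside, z up
- unit_seat (a point): Centre of the top face of the unit's base plate, 6 mm above the unit's origin: the centre of the hood's underside lies here when the hood is fully on
- unit_stack (a point): Centre of the top face of the pedestal, 20 mm above the unit's origin: the origin of the lowest board lies here when it is home; each next board 9 mm higher
- hood: Grey hood, a box open below, outside 96 (x) x 146 (y) x 72 mm, inside 88 x 138 x 68 mm, 0.25 to 0.46 kg. It starts on the unit's base plate, round the plinth (4 mm play), the cap inside. Origin: centre of the open underside, z up; half a turn is no matter. Bar handle on top: hood_handle. Clear bench to stand it on: round x 0.57, y -0.38 m (200 mm in x, 130 mm in y)
- hood_handle (a point): Centre of the hood's bar handle, 95 mm above the hood's origin. The bar is 16 mm wide (hood's x), 84 mm long (hood's y), 14 mm high, with 16 mm free below it between two legs at y +-34 mm
- cap: White plastic transit cap, an upturned shallow box, outside 50 (x) x 108 (y) x 24 mm, top 4 mm thick, walls 3 mm, 80 g, hung loosely over the tips of the four pins (its origin 42 mm above the unit's). Origin: centre of its open underside, z up. Pick it across its 50 mm sides
- tray: Open plywood tray, fixed, outside 130 (x) x 170 (y) x 28 mm, walls and floor 5 mm. Origin: centre of its underside
- board_1: Green circuit board, 50 (x) x 110 (y) mm, all alike, three or four present (None: absent). Plate 5 to 9 mm above the origin, on four brass feet; parts on it 3 mm high. Round 10 mm holes at x +-16, y +-45 mm; half a turn is no matter. 70 g. Origin: centre of the underside of the feet, z up. Starts flat on the bench, feet down. Pick it across its 50 mm; stacked boards lie 9 mm apart
- board_2: Green circuit board, 50 (x) x 110 (y) mm, all alike, three or four present (None: absent). Plate 5 to 9 mm above the origin, on four brass feet; parts on it 3 mm high. Round 10 mm holes at x +-16, y +-45 mm; half a turn is no matter. 70 g. Origin: centre of the underside of the feet, z up. Starts flat on the bench, feet down. Pick it across its 50 mm; stacked boards lie 9 mm apart
- board_3: Green circuit board, 50 (x) x 110 (y) mm, all alike, three or four present (None: absent). Plate 5 to 9 mm above the origin, on four brass feet; parts on it 3 mm high. Round 10 mm holes at x +-16, y +-45 mm; half a turn is no matter. 70 g. Origin: centre of the underside of the feet, z up. Starts flat on the bench, feet down. Pick it across its 50 mm; stacked boards lie 9 mm apart
- board_4: Green circuit board, 50 (x) x 110 (y) mm, all alike, three or four present (None: absent). Plate 5 to 9 mm above the origin, on four brass feet; parts on it 3 mm high. Round 10 mm holes at x +-16, y +-45 mm; half a turn is no matter. 70 g. Origin: centre of the underside of the feet, z up. Starts flat on the bench, feet down. Pick it across its 50 mm; stacked boards lie 9 mm apart
- tape_measure: Bystander, to be left where it is: yellow tape measure, 41x78x64 mm. Origin: about the centre of its underside
- sanding_block: Bystander, to be left where it is: sanding block, 65x112x32 mm. Origin: about the centre of its underside
- block_plane: Bystander, to be left where it is: block plane, 52x165x63 mm. Origin: about the centre of its underside
- screwdriver: Bystander, to be left where it is: screwdriver with red handle, 208 mm long. Origin: about the centre of its underside
- offcut_1: Bystander, to be left where it is: small wooden offcut block, 41x40x36 mm. Origin: about the centre of its underside
There are look-alikes about, which are no part of the job. There is more than one size of the tray; the job needs the larger.

How it is judged:
By the outcome, as a careful person would: the job done as asked, in the order asked, and still so for the second after the job is handed in, with the robot touching nothing.
Of board_1, board_2, board_3, board_4 only 3 to 4 are there at a start; the rules pass over those that are not, and their reading is None.
At some moment in a run one of board_1, board_2, board_3, board_4 may be knocked a few centimetres aside while the robot is not near it.
It also fails if it takes over 210 s, if anything falls off the work surface, if the arm or the gripper's body presses on something with over 40 N, if the wrist force passes 120 N, or if a joint passes its speed limit or range.

### The arm

A 6-joint arm with a two-finger parallel gripper is mounted at the origin on a cart in front of the work surface, level with it; the furniture and walls round the work are solid. World frame = base frame: x ahead of the robot, y to its left, z up, the work surface at z = 0. Lengths are in m, angles in rad, forces in N, time in s.
With the tool pointing down it reaches from about 0.225 to 0.875 m from the base axis. Payload 3.4 kg.
Tool frame: the origin (TCP) lies at the very end of the fingers, on their centre line; the grasp point (between the pads) lies 19 mm behind it; z points along the fingers, y is the line along which they close (so a half turn about z gives the same grasp; the last joint's range is limited). The gripper opens to 85 mm and grips with 20 to 120 N. Pads are 22 mm wide; open, the fingers measure 114 mm over their backs; the gripper's body (76 mm by 85 mm) begins 54 mm behind the grasp point. The pads swing forward as they close: fully open they stand 13 mm farther back than shut.
Start: joints at [1.211, 0.276, 1.505, -0, 1.361, -0.121], TCP at [0.136, 0.559, 0.231] pointing down, gripper open.
Joint ranges: [-2.89, 2.89], [-0.75, 2.08], [0.22, 2.7], [-1.18, 4.32], [0.11, 2.71], [-2.7, 2.7]. Speed limits (rad/s): [2.57, 2.57, 3.14, 3.14, 3.14, 3.14].

### API

Orientations are given as a unit quaternion [w, x, y, z].
In Python, from rig import manip, get_image, camera_info gives the robot as it stands. The module is installed in compiled form; this text tells all that it offers.
- The arm moves only by the shell command python3 -m crank 'ROWS' [FORCE]. ROWS is a JSON object of lists of equal length, an entry for each row: "translation": the shift along the tool's x, y, z in mm, a list of three; "roll": the turn about the tool's z in rad; "fingers": the opening, from 0 (shut) to 1 (fully open). A call has 1 to 8 rows; each row shifts and turns the commanded pose from where the row before left it, along the tool's axes as they then stand; what a row does not reach is not made up. A row lasts 1/10 s, in which the tool goes at most 50 mm and 8.59 degrees, less where a joint would pass 70% of its speed; a pose out of reach is approached as far as the arm can. A call is refused whole if a number of a shift passes 50 or a number of a turn 0.15, either way. A call with a gripper value outside its range is refused whole. The fingers move at their own pace and stop on an object; FORCE is the grip in N (left out, the last holds). Time passes only in rows, so rows that do not move let the fingers close. It gives the time, the measured TCP pose, the force, the opening and the grip force at its end, in the units of the state.
- manip.get_state(): the state, without advancing time (a new reading comes with each control period).
- get_image(name): name is "side" or "top" or "wrist"; returns the picture (400x640x3 uint8, blue, green, red); there is no depth.
- camera_info(name): a dict with "mtx" (3x3 intrinsics, pixels), "rvec" (rotation vector, rad) and "tvec" (3), from world to camera coordinates, as OpenCV has them. Camera axes: x right, y down, z forward; pixel columns grow to the right and rows downward; lengths in m; the calibration is good to about 2 mm. The wrist camera is an equidistant fisheye: a pixel r from the principal point sees the ray r / f radians off the axis. A picture is of the moment at which its call begins: read the wrist's pose just before it. camera_info takes no time and is no camera call; for the wrist camera it gives the pose at the moment of the call.
- manip.sign_off(): hands the job in; it is judged then, once.
The state is a dict: "clock": time; "qpos": joint angles; "qd": joint speeds; "effort": joint torques, N m; "position": TCP position; "ee_rot": TCP orientation; "contact_force": force on the tool from outside, world axes, zero at the start; "moment": the same for the moment, N m; "width": finger opening in m; "gripper_force": force on a finger pad.
Only numpy, scipy, OpenCV 4.12 (cv2) and the standard library are available. Lean on these libraries where they do the work, as an engineer would, in place of code of your own. Each camera call takes 0.05 s, during which the arm holds its last target. There are 200 camera calls.

## Working session

There is one attempt and no reset: what is moved stays moved. The work goes in short steps, Python scripts to look and compute and a shell command to move; the robot and the scene stay as the last step left them, time stands still between calls to the robot, and variables do not carry over. Pictures are saved under pics/ and viewed, at most 14 in all, crops included, and the job is handed in when it is done.

```bash
mkdir -p pics; cat > h.py <<'E'
import numpy as np, cv2, json
from rig import manip, get_image, camera_info
def ray(name,px,ci=None):
    ci=ci or camera_info(name); K=np.array(ci["mtx"],float); R=cv2.Rodrigues(np.array(ci["rvec"],float))[0]; t=np.array(ci["tvec"],float).ravel()
    px=np.atleast_2d(np.array(px,float)); n=np.c_[(px[:,0]-K[0,2])/K[0,0],(px[:,1]-K[1,2])/K[1,1]]
    if name=="wrist":
        r=np.linalg.norm(n,axis=1)+1e-9; d=np.c_[n*(np.sin(r)/r)[:,None],np.cos(r)]
    else: d=np.c_[n,np.ones(len(n))]
    return -R.T@t, d@R
def onz(name,px,z,ci=None):
    c,d=ray(name,px,ci); return c+d*((z-c[2])/d[:,2])[:,None]
E
python3 - <<'E'
from h import *
for n in("top","side"):
    cv2.imwrite(f"pics/{n}0.png",get_image(n))
    c=camera_info(n); print(n,np.round(c["mtx"],1).tolist(),np.round(-cv2.Rodrigues(np.array(c["rvec"],float))[0].T@np.array(c["tvec"],float).ravel(),3))
s=manip.get_state(); print({k:np.round(v,3).tolist() for k,v in s.items()})
E
```

```text
top [[414.6, 0.0, 315.9], [0.0, 414.6, 202.8], [0.0, 0.0, 1.0]] [0.362 0.03  1.171]
side [[378.2, 0.0, 319.9], [0.0, 378.2, 193.6], [0.0, 0.0, 1.0]] [ 0.045 -0.858  0.929]
{'clock': 0.1, 'qpos': [1.211, 0.277, 1.506, 0.0, 1.361, -0.121], 'qd': [-0.0, -0.002, -0.002, 0.001, -0.002, -0.001], 'effort': [0.004, -41.771, -24.64, -0.0, 0.006, 0.0], 'position': [0.136, 0.558, 0.231], 'ee_rot': [-0.0, 0.119, 0.993, -0.001], 'contact_force': [0.112, -0.287, -0.039], 'moment': [-0.024, 0.015, -0.022], 'gripper_force': 0.0, 'width': 0.085}
```

View pics/top0.png

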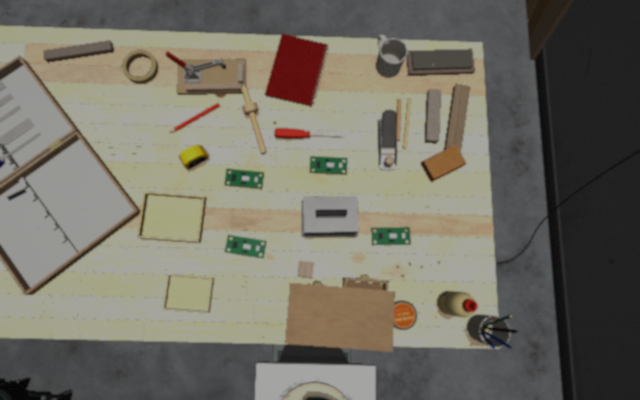

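View pics/side0.png

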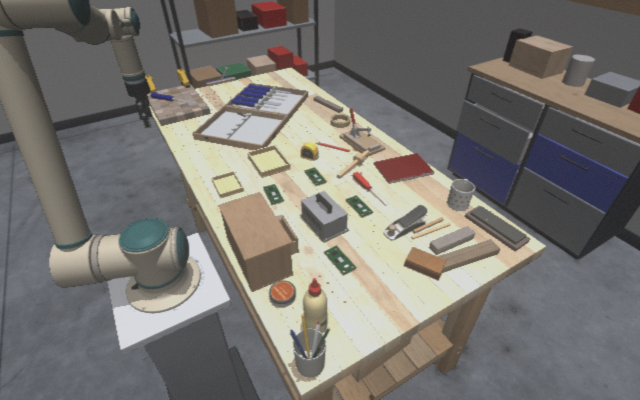

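The top view shows four boards at about (244,178), (328,165), (246,246) and (391,236). The hood is at (330,215), the large tray at (173,218), and a small look-alike tray at (189,293). A tall cardboard box stands near the robot at (340,317).

```bash
cat >> h.py <<'E'
def boards(img=None,z=0.009,name="top",amin=150):
    img=get_image(name) if img is None else img
    h=cv2.cvtColor(img,cv2.COLOR_BGR2HSV)
    m=cv2.inRange(h,(60,90,30),(95,255,255)); m=cv2.morphologyEx(m,cv2.MORPH_CLOSE,np.ones((7,7)))
    out=[]
    for c in cv2.findContours(m,0,2)[0]:
        if cv2.contourArea(c)<amin: continue
        P=onz(name,c.reshape(-1,2),z)[:,:2]
        out.append(rect(P)+(cv2.minAreaRect(c)[0],))
    return out
def rect(P):
    (cx,cy),(w,l),a=cv2.minAreaRect((P*1000).astype(np.float32))
    if w>l: w,l,a=l,w,a+90   # w short; a = angle of short axis from +x
    a=(a+90)%180-90
    return (round(cx/1000,4),round(cy/1000,4),round(w,1),round(l,1),round(a,1))
E
python3 - <<'E'
from h import *
img=cv2.imread("pics/top0.png"); 
for b in boards(img): print(b)
h=cv2.cvtColor(img,cv2.COLOR_BGR2HSV)
# hood: low saturation region
r=np.zeros(h.shape[:2],np.uint8); r[180:250,290:370]=1
m=((h[...,1]<50)*r).astype(np.uint8)
c=max(cv2.findContours(m,0,2)[0],key=cv2.contourArea); print("hood",rect(onz("top",c.reshape(-1,2),.078)[:,:2]),cv2.minAreaRect(c))
m=((h[...,2]<70)*r).astype(np.uint8)
for c in cv2.findContours(m,0,2)[0]:
    if cv2.contourArea(c)>40: print("dark",rect(onz("top",c.reshape(-1,2),.108)[:,:2]),cv2.minAreaRect(c))
# tray: outer corners
for nm,p in {"tray":[[145,194],[206,196],[201,242],[139,238]]}.items(): print(nm,rect(onz("top",p,.028)[:,:2]))
print("box top",onz("top",[[288,284],[393,289],[287,345],[394,350]],.0).round(3).tolist())
sm=onz("side",[[323,203]],.101);print("handle side",sm)
a=cv2.resize(img[150:260,220:420],None,fx=3,fy=3,interpolation=cv2.INTER_CUBIC)
b=cv2.resize(img[170:260,120:240],None,fx=3,fy=3,interpolation=cv2.INTER_CUBIC)
v=np.zeros((600,600,3),np.uint8); v[:330]=a; v[330:600,:360]=b; cv2.imwrite("pics/z1.png",v)
E
```

```text
(0.4588, 0.2039, 43.0, 102.9, -7.3, (245.1156005859375, 246.24853515625))
(0.4995, -0.2034, 42.5, 100.0, 1.5, (390.5, 235.5))
(0.6535, 0.2189, 43.0, 102.0, -3.9, (243.65956115722656, 178.32472229003906))
(0.7006, -0.0231, 42.2, 99.1, 1.7, (328.0, 165.0))
hood (0.5447, -0.0277, 187.3, 214.8, 1.7) ((329.5, 214.5), (69.0, 79.0), 90.0)
dark (0.4888, -0.0258, 7.8, 131.6, 1.5) ((329.5, 233.5), (3.0, 51.0), 90.0)
dark (0.5437, -0.0274, 13.2, 75.7, 1.6) ((330.5, 212.5), (5.0, 29.0), 90.0)
tray (0.5329, 0.405, 129.1, 169.8, -1.8)
box top [[0.358, 0.081, 0.0], [0.351, -0.21, 0.0], [0.197, 0.078, 0.0], [0.19, -0.211, 0.0]]
handle side [[ 0.54128527 -0.03594422  0.101     ]]
```

View pics/z1.png

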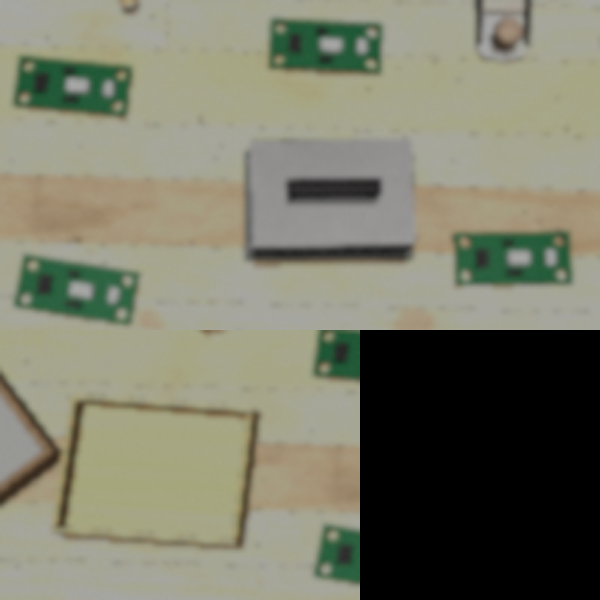

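The crop confirms the board outlines and shows the hood and its handle lined up with the image axes. The large tray is at crop position (160,475). Next I move over the hood, rolling first and then translating.

```bash
cat >> h.py <<'E'
from scipy.spatial.transform import Rotation as Rn
def go(x,y,z,a=None,wrap=True):
    "print roll (rad), then shift in mm in the tool frame as it stands after that roll"
    s=manip.get_state(); q=s["ee_rot"]; R=Rn.from_quat([q[1],q[2],q[3],q[0]]).as_matrix()
    ya=np.degrees(np.arctan2(R[1,1],R[0,1])); roll=0
    if a is not None:
        d=(a-ya+90)%180-90 if wrap else (a-ya+180)%360-180
        roll=-np.radians(d); R=R@Rn.from_euler("z",roll).as_matrix()
    dv=R.T@(np.array([x,y,z])-s["position"])*1000
    print("t%.1f roll %.3f shift %s  (yaw now %.1f pos %s F %s w %.4f g %.1f)"%(s["clock"],roll,dv.round(1).tolist(),ya,np.round(s["position"],4),np.round(s["contact_force"],1),s["width"],s["gripper_force"]))
E
python3 -c "
from h import *
go(.544,-.028,.25,1.6)"
python3 -m crank '{"translation":[[0,0,-3],[0,0,-3],[0,0,-3],[0,0,-3],[0,0,-3],[0,0,-3],[0,0,-1],[0,0,0]],"roll":[0.148,0.148,0.148,0.148,0.148,0.148,0.148,0.148],"fingers":[0.6,0.6,0.6,0.6,0.6,0.6,0.6,0.6]}' 40
python3 -c "
from h import *
go(.544,-.028,.25,1.6)"
```

```text
t0.1 roll 1.304 shift [-597.4, 391.6, -18.8]  (yaw now 76.3 pos [0.1358 0.5582 0.2305] F [ 0.1 -0.3 -0. ] w 0.0852 g 0.0)
clock: 0.9
position: [0.136, 0.5585, 0.25]
ee_rot: [0.0, 0.655, 0.755, -0.0]
contact_force: [0.3, 0.8, -0.5]
width: 0.0512
gripper_force: 0.0
t0.9 roll 0.114 shift [-597.7, 391.5, 0.3]  (yaw now 8.1 pos [0.136  0.5585 0.25  ] F [ 0.3  0.8 -0.5] w 0.0512 g 0.0)
```

```bash
python3 -m crank '{"translation":[[-20,13,0],[-40,26,0],[-40,26,0],[-40,26,0],[-40,26,0],[-40,26,0],[-40,26,0],[-40,26,0]],"roll":[0.114,0,0,0,0,0,0,0],"fingers":[0.5,0.5,0.5,0.5,0.5,0.5,0.5,0.5]}' >/dev/null
python3 -m crank '{"translation":[[-40,26,0],[-40,26,0],[-40,26,0],[-40,26,0],[-40,26,0],[-40,26,0],[-38,26,0],[-19,13,0]],"roll":[0,0,0,0,0,0,0,0],"fingers":[0.5,0.5,0.5,0.5,0.5,0.5,0.5,0.5]}' 
python3 - <<'E'
from h import *
go(.544,-.028,.25,1.6)
cv2.imwrite("pics/w1.png",get_image("wrist"))
c=camera_info("wrist"); print(np.round(c["mtx"],1).tolist(),np.round(-cv2.Rodrigues(np.array(c["rvec"],float))[0].T@np.array(c["tvec"],float).ravel(),3))
E
```

```text
clock: 2.5
position: [0.5501, -0.0265, 0.2495]
ee_rot: [0.0, 0.696, 0.718, -0.0]
contact_force: [-0.2, 0.4, 0.4]
width: 0.0426
gripper_force: 0.0
t2.5 roll 0.003 shift [-1.3, -6.1, -0.5]  (yaw now 1.8 pos [ 0.5501 -0.0265  0.2495] F [-0.2  0.4  0.4] w 0.0426 g 0.0)
[[309.7, 0.0, 316.3], [0.0, 309.7, 194.5], [0.0, 0.0, 1.0]] [0.55  0.037 0.392]
```

View pics/w1.png

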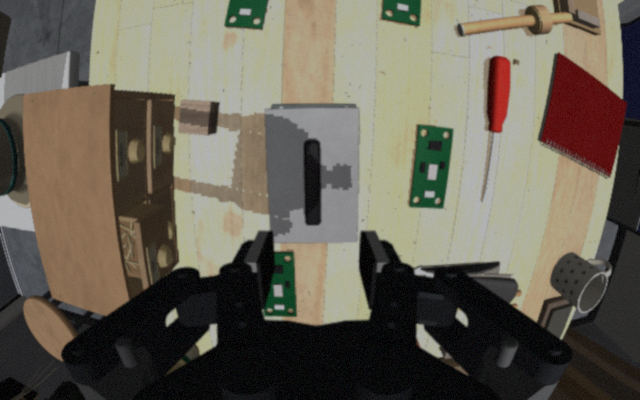

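The wrist view shows the hood top spanning about (266..360, 104..242). The handle is a dark bar centred at (312,182), and the drawer box stands to the left.

```bash
cat >> h.py <<'E'
def handle(img,z,ci,box=(130,235,290,335)):
    g=cv2.cvtColor(img,cv2.COLOR_BGR2GRAY); m=np.zeros_like(g); a,b,c,d=box
    m[a:b,c:d]=(g[a:b,c:d]<45)*255
    k=max(cv2.findContours(m,0,1)[0],key=cv2.contourArea); r=cv2.boundingRect(k)
    return rect(onz("wrist",k.reshape(-1,2),z,ci)[:,:2]),r
E
python3 - <<'E'
from h import *
img=cv2.imread("pics/w1.png"); ci=camera_info("wrist")
print(handle(img,.108,ci))
print("hood top edges",onz("wrist",[[266,170],[359,170],[312,105],[312,242]],.078,ci).round(4).tolist())
for b in boards(img,name="wrist"): print(b)
E
```

```text
((0.5484, -0.0285, 14.9, 80.8, 2.6), (304, 140, 17, 84))
hood top edges [[0.4999, -0.0231, 0.078], [0.5965, -0.0203, 0.078], [0.5459, 0.0446, 0.078], [0.5498, -0.1025, 0.078]]
(0.5018, -0.2053, 47.3, 107.4, 2.1, (279.5, 284.0))
(0.704, -0.0254, 48.7, 108.0, -0.9, (431.07196044921875, 166.99447631835938))
(0.6539, 0.179, 35.5, 47.8, 89.1, (401.0, 12.0))
(0.458, 0.1668, 38.2, 48.1, 83.1, (245.8960418701172, 12.559732437133789))
```

```bash
python3 -m crank '{"translation":[[-2,-2,20],[0,0,30],[0,0,30],[0,0,30],[0,0,30],[0,0,15],[0,0,10],[0,0,0]],"roll":[0,0,0,0,0,0,0,0],"fingers":[0.45,0.45,0.45,0.45,0.45,0.45,0.45,0.45]}' 60
python3 -m crank '{"translation":[[0,0,0],[0,0,0],[0,0,0],[0,0,0],[0,0,0],[0,0,0]],"roll":[0,0,0,0,0,0],"fingers":[0,0,0,0,0,0]}' 70
```

```text
clock: 3.35
position: [0.5452, -0.0246, 0.084]
ee_rot: [-0.001, 0.695, 0.719, -0.001]
contact_force: [-0.9, -0.7, 0.4]
width: 0.0384
gripper_force: 0.0
clock: 3.95
position: [0.5466, -0.0251, 0.0861]
ee_rot: [0.0, 0.695, 0.719, 0.0]
contact_force: [-2.1, 0.9, 6.0]
width: 0.0147
gripper_force: 70.5
```

```bash
python3 -m crank '{"translation":[[0,0,-3],[0,0,-6],[0,0,-15],[0,0,-20],[0,0,-20],[0,0,-20],[0,0,-20],[0,0,-10]],"roll":[0,0,0,0,0,0,0,0],"fingers":[0,0,0,0,0,0,0,0]}' 
python3 - <<'E'
from h import *
go(.57,-.38,.20)
go(.57,-.38,.09,0)
cv2.imwrite("pics/s1.png",np.hstack([get_image("side")[120:320,220:420]]))
E
```

```text
clock: 4.75
position: [0.547, -0.0252, 0.2009]
ee_rot: [0.001, 0.695, 0.719, 0.001]
contact_force: [-0.3, -0.0, -2.8]
width: 0.0143
gripper_force: 69.4
t4.8 roll 0.000 shift [-355.4, 10.9, 1.0]  (yaw now 1.9 pos [ 0.547  -0.0252  0.2009] F [-0.3 -0.  -2.8] w 0.0143 g 69.4)
t4.8 roll 0.034 shift [-354.8, 22.7, 111.0]  (yaw now 1.9 pos [ 0.547  -0.0252  0.2009] F [-0.3 -0.  -2.8] w 0.0143 g 69.4)
```

View pics/s1.png

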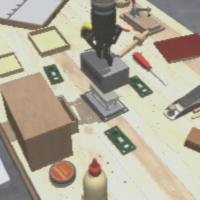

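```bash
python3 -m crank '{"translation":[[-20,2,0],[-45,3,0],[-45,3,0],[-45,3,0],[-50,3,0],[-50,3,0],[-50,3,0],[-40,2,0]],"roll":[0,0.034,0,0,0,0,0,0],"fingers":[0,0,0,0,0,0,0,0]}' >/dev/null
python3 -m crank '{"translation":[[-5,0,10],[0,0,30],[0,0,30],[0,0,20],[0,0,12],[0,0,6],[0,0,4],[0,0,4]],"roll":[0,0,0,0,0,0,0,0],"fingers":[0,0,0,0,0,0,0,0]}' 
```

```text
clock: 6.4
position: [0.5712, -0.3749, 0.084]
ee_rot: [0.001, 0.707, 0.707, 0.0]
contact_force: [0.3, 0.5, -1.4]
width: 0.0146
gripper_force: 69.3
```

```bash
python3 -m crank '{"translation":[[0,0,2],[0,0,2],[0,0,1],[0,0,0],[0,0,0],[0,0,0],[0,0,0],[0,0,0]],"roll":[0,0,0,0,0,0,0,0],"fingers":[0,0,0,0,0.4,0.4,0.4,0.4]}'
python3 -m crank '{"translation":[[0,0,-4],[0,0,-20],[0,0,-40],[0,0,-40],[0,0,-40],[0,0,-30],[0,0,0],[0,0,0]],"roll":[0,0,0,0,0,0,0,0],"fingers":[0.5,0.5,0.5,0.5,0.8,0.8,0.8,0.8]}'
python3 -c "
from h import *
go(.548,-.1,.26)"
```

```text
clock: 7.2
position: [0.5706, -0.3746, 0.0781]
ee_rot: [0.0, 0.707, 0.707, 0.0]
contact_force: [-0.5, 0.7, -0.7]
width: 0.0343
gripper_force: 0.0
clock: 8.0
position: [0.5706, -0.3747, 0.2531]
ee_rot: [0.001, 0.707, 0.707, 0.0]
contact_force: [0.4, -0.5, 0.1]
width: 0.0686
gripper_force: 0.0
t8.0 roll 0.000 shift [274.7, -22.6, -7.2]  (yaw now 0.0 pos [ 0.5706 -0.3747  0.2531] F [ 0.4 -0.5  0.1] w 0.0686 g 0.0)
```

```bash
python3 -m crank '{"translation":[[35,-3,0],[40,-3,0],[40,-3,0],[40,-3,0],[40,-3,0],[40,-3,0],[38,-3,0],[0,0,0]],"roll":[0,0,0,0,0,0,0,0],"fingers":[1,1,1,1,1,1,1,1]}'
python3 - <<'E'
from h import *
ci=camera_info("wrist");img=get_image("wrist")
cv2.imwrite("pics/w2.png",img)
import pickle; pickle.dump(ci,open("w2.pkl","wb"))
for b in boards(img,name="wrist"): print(b)
E
```

```text
clock: 8.8
position: [0.5475, -0.0967, 0.2506]
ee_rot: [-0.003, 0.705, 0.709, -0.0]
contact_force: [0.6, -0.0, -0.1]
width: 0.0851
gripper_force: 0.0
(0.5006, -0.2062, 47.7, 108.8, 2.2, (281.2276306152344, 242.14202880859375))
(0.7029, -0.0263, 48.3, 107.7, -1.2, (436.3148193359375, 111.96932220458984))
```

View pics/w2.png

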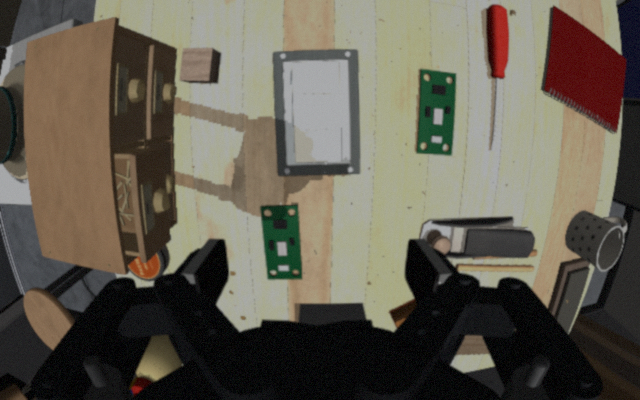

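The hood is off, and the wrist view shows the unit's base plate at about (274..359, 50..175). The white cap sits on the bright plinth in the middle of it.

```bash
python3 - <<'E'
from h import *
import pickle
img=cv2.imread("pics/w2.png"); ci=pickle.load(open("w2.pkl","rb"))
h=cv2.cvtColor(img,cv2.COLOR_BGR2HSV); r=np.zeros(h.shape[:2],np.uint8); r[35:195,255:380]=255
m=cv2.inRange(h,(0,0,0),(255,60,255))&r; m=cv2.morphologyEx(m,cv2.MORPH_OPEN,np.ones((7,7)))
k=max(cv2.findContours(m,0,1)[0],key=cv2.contourArea); print("plate",rect(onz("wrist",k.reshape(-1,2),.006,ci)[:,:2]),cv2.boundingRect(k))
P=k.reshape(-1,2)
# fit lines to long edges
for sel,n in(((P[:,0]<300)&(P[:,1]>65)&(P[:,1]<160),"L"),((P[:,0]>335)&(P[:,1]>65)&(P[:,1]<160),"R")):
    W=onz("wrist",P[sel],.006,ci); p=np.polyfit(W[:,1],W[:,0],1); print(n,len(W),"yaw",np.degrees(np.arctan(-p[0])).round(2),"x at y=-.028",np.polyval(p,-.028).round(4))
for sel,n in(((P[:,1]<70)&(P[:,0]>290)&(P[:,0]<345),"T"),((P[:,1]>155)&(P[:,0]>290)&(P[:,0]<345),"B")):
    W=onz("wrist",P[sel],.006,ci); p=np.polyfit(W[:,0],W[:,1],1); print(n,len(W),"yaw",np.degrees(np.arctan(p[0])).round(2),"y at x=.548",np.polyval(p,.548).round(4))
c=img[40:185,255:375]; cv2.imwrite("pics/z2.png",cv2.resize(c,None,fx=4,fy=4,interpolation=cv2.INTER_CUBIC))
E
```

```text
plate (0.549, -0.0303, 159.1, 206.5, 0.3) (255, 35, 125, 160)
L 111 yaw 18.03 x at y=-.028 0.4812
R 94 yaw 1.17 x at y=-.028 0.6253
T 68 yaw 17.27 y at x=.548 0.0544
B 74 yaw -19.47 y at x=.548 -0.1128
```

View pics/z2.png

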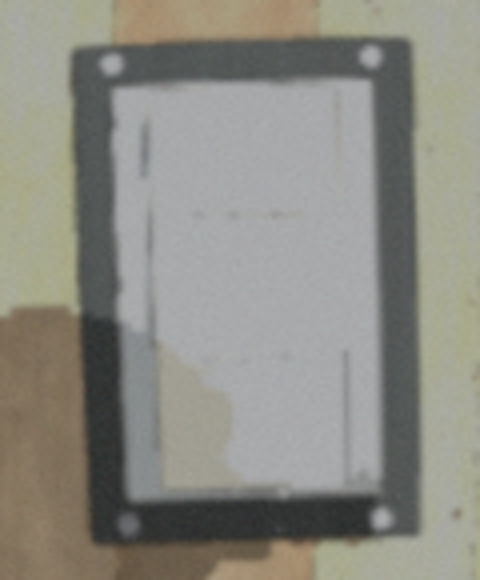

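The crop shows the base plate with four bolts at its corners, near crop (112,64), (372,56), (382,518) and (128,525). The cap's edges run from about (148,110) to (162,480) on the left and (340,90) to (348,480) on the right.

```bash
python3 - <<'E'
from h import *
import pickle
ci=pickle.load(open("w2.pkl","rb"))
f=lambda L,z: onz("wrist",np.array(L)/4+[254.6,39.6],z,ci)[:,:2]
for n,L,z in(("corners",[[72,48],[410,40],[420,535],[93,545]],.006),("bolts",[[112,64],[372,56],[382,518],[128,525]],.008),("plinth",[[112,88],[372,80],[382,493],[128,500]],.014),("capsides",[[148,110],[338,90],[347,490],[162,490]],.064)):
    P=f(L,z); print(n,P.mean(0).round(4),"w",np.linalg.norm(P[1]-P[0]).round(4),np.linalg.norm(P[2]-P[3]).round(4),"l",np.linalg.norm(P[3]-P[0]).round(4),np.linalg.norm(P[2]-P[1]).round(4),"yaw",[np.degrees(np.arctan2(-d[0],d[1])).round(2) for d in (P[0]-P[3],P[1]-P[2])],[np.degrees(np.arctan2(d[1],d[0])).round(2) for d in (P[1]-P[0],P[2]-P[3])], rect(P))
print(f([[162,300],[342,300]],.042))
E
```

```text
corners [ 0.5471 -0.0286] w 0.105 0.1049 l 0.159 0.158 yaw [np.float64(2.01), np.float64(2.0)] [np.float64(1.53), np.float64(2.08)] (0.5471, -0.0284, 105.0, 159.0, 2.0)
bolts [ 0.547  -0.0285] w 0.0801 0.0806 l 0.146 0.1461 yaw [np.float64(1.72), np.float64(1.94)] [np.float64(1.97), np.float64(1.9)] (0.5469, -0.0285, 80.6, 146.1, 1.9)
plinth [ 0.547  -0.0284] w 0.0788 0.0791 l 0.1282 0.1283 yaw [np.float64(1.96), np.float64(2.08)] [np.float64(1.97), np.float64(1.89)] (0.5471, -0.0284, 79.1, 128.3, 2.0)
capsides [ 0.5473 -0.0303] w 0.0502 0.0498 l 0.1023 0.1076 yaw [np.float64(1.96), np.float64(1.86)] [np.float64(6.41), np.float64(0.29)] (0.5472, -0.0297, 50.0, 107.6, 1.9)
[[ 0.52279184 -0.03181516]
 [ 0.57344101 -0.03157689]]
```

```bash
python3 -c "
from h import *
go(.547,-.029,.2,1.95)"
```

```text
t8.8 roll -0.031 shift [70.2, 1.3, 50.8]  (yaw now 0.2 pos [ 0.5482 -0.0993  0.2507] F [-0.8 -0.5  0.1] w 0.0852 g 0.0)
```

```bash
python3 -m crank '{"translation":[[20,1,10],[30,0,20],[20,0,20],[0,0,0],[0,0,0]],"roll":[-0.031,0,0,0,0],"fingers":[1,1,1,1,1]}' 60 >/dev/null
python3 -c "
from h import *
go(.547,-.029,.038,1.95)"
```

```text
t9.3 roll -0.003 shift [3.9, -1.4, 163.4]  (yaw now 1.8 pos [ 0.5488 -0.0327  0.2014] F [ 1.  -0.1  0.2] w 0.0855 g 0.0)
```

```bash
python3 -m crank '{"translation":[[2,-1,30],[0,0,40],[0,0,40],[0,0,30],[0,0,15],[0,0,8],[0,0,0],[0,0,0]],"roll":[0,0,0,0,0,0,0,0],"fingers":[1,1,1,1,1,1,1,1]}'
python3 -m crank '{"translation":[[0,0,0],[0,0,0],[0,0,0],[0,0,0],[0,0,0],[0,0,0]],"roll":[0,0,0,0,0,0],"fingers":[0.3,0.3,0.3,0.3,0.3,0.3]}' 40
```

```text
clock: 10.15
position: [0.5492, -0.0306, 0.0403]
ee_rot: [0.001, 0.696, 0.718, 0.001]
contact_force: [-0.1, 0.8, -0.1]
width: 0.0852
gripper_force: 0.0
clock: 10.75
position: [0.5486, -0.0297, 0.0402]
ee_rot: [0.001, 0.696, 0.718, 0.001]
contact_force: [-0.0, -0.2, 5.2]
width: 0.0492
gripper_force: 43.2
```

Gripped. Lift, move to the tray, and track the target yaw.

```bash
python3 -m crank '{"translation":[[0,0,-5],[0,0,-15],[0,0,-25],[0,0,-30],[0,0,-30],[0,0,-10],[0,0,0]],"roll":[0,0,0,0.035,0.031,0,0],"fingers":[0.3,0.3,0.3,0.3,0.3,0.3,0.3]}' 
python3 -c "
from h import *
go(.533,.405,.15,-1.8)"
```

```text
clock: 11.45
position: [0.5486, -0.0297, 0.1554]
ee_rot: [0.001, 0.719, 0.695, 0.001]
contact_force: [0.1, -0.3, -1.0]
width: 0.0493
gripper_force: 42.6
t11.4 roll -0.003 shift [434.0, -29.3, 5.2]  (yaw now -2.0 pos [ 0.5486 -0.0297  0.1554] F [ 0.1 -0.3 -1. ] w 0.0493 g 42.6)
```

```bash
python3 -m crank '{"translation":[[30,-2,0],[48,-4,0],[48,-4,0],[48,-4,0],[48,-3,0],[48,-3,0],[48,-3,0],[48,-3,0]],"roll":[0,0,0,0,0,0,0,0],"fingers":[0.3,0.3,0.3,0.3,0.3,0.3,0.3,0.3]}' >/dev/null
python3 -m crank '{"translation":[[45,-2,0],[23,-1,10],[0,0,30],[0,0,40],[0,0,35],[0,0,20],[0,0,8],[0,0,0]],"roll":[0,0,0,0,0,0,0,0],"fingers":[0.3,0.3,0.3,0.3,0.3,0.3,0.3,0.3]}'
```

```text
clock: 13.05
position: [0.5325, 0.4041, 0.0085]
ee_rot: [-0.001, 0.719, 0.695, -0.003]
contact_force: [0.2, 0.7, -0.2]
width: 0.0492
gripper_force: 42.6
```

```bash
python3 -m crank '{"translation":[[0,0,2],[0,0,2],[0,0,0],[0,0,0],[0,0,0],[0,0,-15],[0,0,-40],[0,0,-50]],"roll":[0,0,0,0,0,0,0,0],"fingers":[0.3,0.3,0.75,0.75,0.75,0.75,0.75,0.75]}'
python3 -m crank '{"translation":[[0,0,-40],[0,0,-50],[0,0,-30],[-10,0,0],[0,0,0]],"roll":[0,0,0,0,0],"fingers":[0.75,0.75,0.75,0.75,0.75]}'
python3 - <<'E'
from h import *
a=get_image("top"); cv2.imwrite("pics/t2.png",a[140:300,110:470])
for b in boards(a): print(b)
go(.46,.14,.25,-5)
E
```

```text
clock: 13.85
position: [0.5328, 0.4043, 0.1123]
ee_rot: [-0.001, 0.719, 0.695, -0.002]
contact_force: [0.8, 1.2, 0.1]
width: 0.0637
gripper_force: 0.0
clock: 14.35
position: [0.5338, 0.3941, 0.2343]
ee_rot: [0.001, 0.72, 0.694, 0.001]
contact_force: [-0.1, -0.6, -0.4]
width: 0.0639
gripper_force: 0.0
(0.0837, 0.4497, 14.8, 141.6, 27.2, (142.3000030517578, 388.1000061035156))
(0.4589, 0.2039, 42.8, 102.9, -7.3, (245.1213836669922, 246.21095275878906))
(0.4995, -0.2034, 42.5, 100.0, 1.5, (390.5, 235.5))
(0.6535, 0.2187, 43.0, 101.6, -3.9, (243.70675659179688, 178.3292236328125))
(0.7006, -0.0231, 42.2, 99.1, 1.7, (328.0, 165.0))
(0.7601, 0.6733, 48.7, 173.7, -68.5, (89.29310607910156, 138.9827423095703))
t14.4 roll 0.052 shift [-259.7, -50.7, -17.4]  (yaw now -2.0 pos [0.5332 0.3943 0.2325] F [-0.2 -0.3 -0.9] w 0.0639 g 0.0)
```

View pics/t2.png

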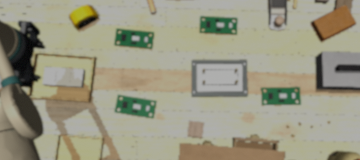

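The cap lies in the large tray, at crop (63,76), and the hood stands on the right, at crop (345,70). The boards are unmoved. Next I look at board A from close up.

```bash
cat >> h.py <<'E'
def look(name="wrist"):
    cs=[camera_info("wrist") for _ in range(8)]; img=get_image(name); cs+=[camera_info("wrist")]
    t=np.array([np.ravel(c["tvec"]) for c in cs]); r=np.array([np.ravel(c["rvec"]) for c in cs])
    C=np.array([-cv2.Rodrigues(b)[0].T@a for a,b in zip(t,r)]); print("cam spread mm",(np.ptp(C,axis=0)*1000).round(2), "pos",C[-1].round(4), "tcp",np.round(manip.get_state()["position"],4))
    return img,cs[-1]
E
python3 -m crank '{"translation":[[-30,-4,0],[-45,-9,0],[-45,-9,0],[-45,-9,0],[-45,-9,0],[-35,-8,10],[-15,-3,10],[0,0,0]],"roll":[0,0,0,0,0,0.05,0.05,0],"fingers":[0.8,0.8,0.8,0.8,0.8,0.8,0.8,0.8]}'>/dev/null
python3 -m crank '{"translation":[[0,0,0],[0,0,0],[0,0,0]],"roll":[0,0,0],"fingers":[0.8,0.8,0.8]}'
python3 - <<'E'
from h import *
img,ci=look(); cv2.imwrite("pics/w3.png",img)
for b in boards(img,name="wrist"): print(b)
go(.459,.204,.2,-7.3); go(.459,.204,.2,-7.3); go(.459,.204,.2,-7.3)
E
```

```text
clock: 15.5
position: [0.4734, 0.1383, 0.2124]
ee_rot: [-0.0, 0.753, 0.658, 0.0]
contact_force: [0.0, 0.1, 0.2]
width: 0.0685
gripper_force: 0.0
cam spread mm [0.08 0.07 0.01] pos [0.4824 0.203  0.3555] tcp [0.4734 0.1382 0.2124]
(-0.7167, -0.4513, 92.9, 585.5, -51.5, (9.5, 374.5))
(0.7016, -0.0102, 48.6, 84.2, -0.9, (491.07696533203125, 250.88462829589844))
(0.4595, 0.205, 47.6, 107.2, -7.7, (295.5, 114.5))
(0.654, 0.2196, 48.6, 107.1, -4.2, (457.677734375, 86.46524047851562))
t15.6 roll -0.006 shift [63.4, -22.6, 12.5]  (yaw now -7.6 pos [0.4734 0.1382 0.2124] F [-0.6  1.1 -0.5] w 0.0687 g 0.0)
t15.6 roll -0.006 shift [63.4, -22.6, 12.5]  (yaw now -7.6 pos [0.4734 0.1382 0.2124] F [-0.6  1.1 -0.5] w 0.0687 g 0.0)
t15.6 roll -0.006 shift [63.4, -22.6, 12.5]  (yaw now -7.6 pos [0.4734 0.1382 0.2124] F [-0.6  1.1 -0.5] w 0.0687 g 0.0)
```

```bash
python3 -m crank '{"translation":[[25,-11,10],[39,-12,20],[0,0,40],[0,0,40],[0,0,40],[0,0,25],[0,0,12],[0,0,8]],"roll":[0,0,0,0,0,0,0,0],"fingers":[0.75,0.75,0.75,0.75,0.75,0.75,0.75,0.75]}'>/dev/null
python3 -m crank '{"translation":[[0,0,0],[0,0,0],[0,0,4],[0,0,4],[0,0,0]],"roll":[0,0,0,0,0],"fingers":[0.75,0.75,0.75,0.75,0.75]}'
python3 -c "
from h import *
go(.4595,.205,.006,-7.7)"
```

```text
clock: 16.85
position: [0.4586, 0.2037, 0.0092]
ee_rot: [-0.0, 0.753, 0.658, -0.0]
contact_force: [-0.4, -0.2, 0.6]
width: 0.064
gripper_force: 0.0
t16.9 roll -0.001 shift [1.4, 0.7, 3.2]  (yaw now -7.7 pos [0.4586 0.2037 0.0092] F [-0.4 -0.2  0.6] w 0.0640 g 0.0)
```

```bash
python3 -m crank '{"translation":[[1,1,2],[0,0,2],[0,0,2],[0,0,1],[0,0,0]],"roll":[0,0,0,0,0],"fingers":[0.75,0.75,0.75,0.75,0.75]}'
python3 -m crank '{"translation":[[0,0,0],[0,0,0],[0,0,0],[0,0,0],[0,0,0]],"roll":[0,0,0,0,0],"fingers":[0.4,0.4,0.4,0.4,0.4]}' 30
python3 -m crank '{"translation":[[0,0,-2],[0,0,-6],[0,0,-12],[0,0,0],[0,0,0]],"roll":[0,0,0,0,0],"fingers":[0.4,0.4,0.4,0.4,0.4]}'
python3 - <<'E'
from h import *
img,ci=look(); cv2.imwrite("pics/w4.png",img[100:400,170:470])
E
```

```text
clock: 17.35
position: [0.4597, 0.2046, 0.0021]
ee_rot: [-0.0, 0.753, 0.658, -0.0]
contact_force: [-0.0, -0.2, 0.2]
width: 0.0644
gripper_force: 0.0
clock: 17.85
position: [0.4599, 0.2047, 0.0025]
ee_rot: [-0.0, 0.753, 0.658, 0.0]
contact_force: [-1.1, -0.3, 5.1]
width: 0.0489
gripper_force: 31.0
clock: 18.35
position: [0.4601, 0.2047, 0.0225]
ee_rot: [0.0, 0.753, 0.658, 0.0]
contact_force: [-0.0, 0.1, -0.2]
width: 0.0486
gripper_force: 31.2
cam spread mm [0.23 0.07 0.33] pos [0.4689 0.2694 0.1652] tcp [0.4597 0.2046 0.0221]
```

View pics/w4.png

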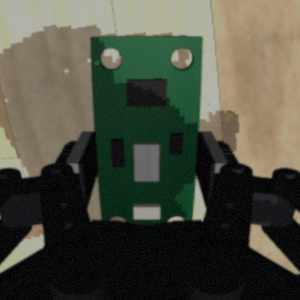

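The board is held level, with its far holes visible at crop (110,58) and (181,58).

```bash
cat >> h.py <<'E'
def held(img,ci,dz=0.0067):
    "far holes in tool frame (mm), plate top dz above TCP"
    s=manip.get_state(); q=s["ee_rot"]; R=Rn.from_quat([q[1],q[2],q[3],q[0]]).as_matrix(); p=np.array(s["position"])
    h=cv2.cvtColor(img,cv2.COLOR_BGR2HSV); out=[]
    for x0 in (265,335):
        w=h[143:175,x0:x0+32]; m=cv2.inRange(w,(60,90,20),(95,255,255)); m=cv2.bitwise_not(m)
        n,l,st,ce=cv2.connectedComponentsWithStats(m)
        i=min([i for i in range(1,n) if st[i,4]>80],key=lambda i:np.hypot(*(ce[i]-[16,16])))
        px=ce[i]+[x0,143]; P=onz("wrist",[px],p[2]+dz,ci)[0]; v=R.T@(P-p)*1000; out.append(v); print("hole px",px.round(1),"area",st[i,4],"tool",v.round(1))
    print("offset of board along tool x %.1f, y %.1f, yaw %.2f"%(out[0][0]/2+out[1][0]/2-45,out[0][1]/2+out[1][1]/2,np.degrees(np.arctan2(out[1][0]-out[0][0],out[1][1]-out[0][1]))))
E
python3 -c "
from h import *
img=get_image('wrist'); held(img,camera_info('wrist')); go(.547,-.0285,.15,1.95)"
```

```text
hole px [280.5 158.2] area 418 tool [ 45.7 -15.6  -6.7]
hole px [351.3 158. ] area 415 tool [45.7 15.9 -6.7]
offset of board along tool x 0.7, y 0.1, yaw 0.13
t18.4 roll -0.169 shift [-235.9, 79.4, -128.0]  (yaw now -7.7 pos [0.4596 0.2045 0.022 ] F [ 0.5  0.3 -0.8] w 0.0487 g 31.2)
```

```bash
python3 -m crank '{"translation":[[0,0,-30],[-10,4,-40],[-35,12,-40],[-40,14,-18],[-45,14,0],[-45,14,0],[-45,13,0],[-40,8,0]],"roll":[0,0,-0.085,-0.084,0,0,0,0],"fingers":[0.4,0.4,0.4,0.4,0.4,0.4,0.4,0.4]}'>/dev/null
python3 -m crank '{"translation":[[-25,0,0],[-20,0,0],[0,0,0],[0,0,0],[0,0,0]],"roll":[0,0,0,0,0],"fingers":[0.4,0.4,0.4,0.4,0.4]}'
python3 - <<'E'
from h import *
img,ci=look(); cv2.imwrite("pics/w5f.png",img);cv2.imwrite("pics/w5.png",cv2.resize(img[0:260,190:450],None,fx=2.3,fy=2.3))
import pickle; pickle.dump(ci,open("w5.pkl","wb"))
go(.547,-.0285,.15,1.95)
E
```

```text
clock: 19.75
position: [0.5371, -0.0969, 0.1466]
ee_rot: [-0.001, 0.695, 0.719, 0.0]
contact_force: [-0.2, 0.4, -0.3]
width: 0.0485
gripper_force: 31.6
cam spread mm [0.03 0.14 0.13] pos [ 0.5354 -0.0315  0.2899] tcp [ 0.5372 -0.0968  0.1468]
t19.8 roll 0.001 shift [67.9, 12.1, -3.2]  (yaw now 2.0 pos [ 0.5372 -0.0968  0.1468] F [-0.5 -0.1 -0.6] w 0.0490 g 31.6)
```

View pics/w5.png

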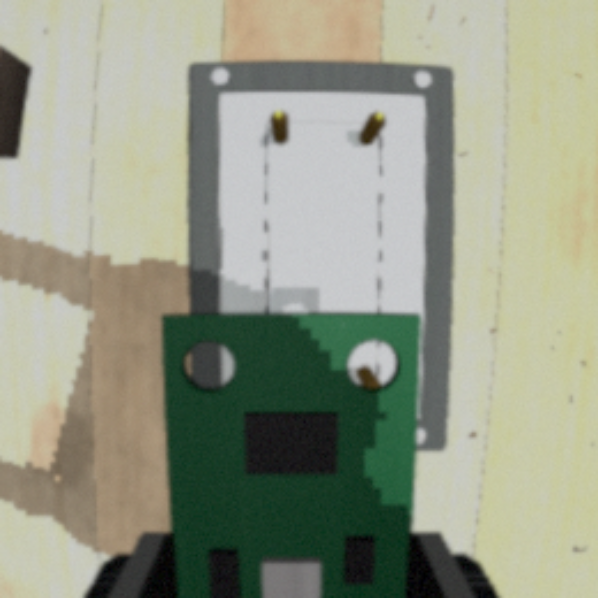

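The far pins' tips show at crop (279,115) and (377,117), and the far bolts at (220,76) and (423,78).

```bash
python3 - <<'E'
from h import *
import pickle
ci=pickle.load(open("w5.pkl","rb"))
f=lambda L,z: onz("wrist",np.array(L)/2.3+[189.7,-.3],z,ci)[:,:2]
a=np.radians(1.95); u=lambda x,y: np.array([x*np.cos(a)-y*np.sin(a),x*np.sin(a)+y*np.cos(a)])
for n,L,z,loc in(("tips",[[279,115],[377,117]],.061,[(-.016,.045),(.016,.045)]),("bases",[[281,140],[369,141]],.020,[(-.016,.045),(.016,.045)]),("bolts",[[220,76],[423,78],[420,436]],.008,[(-.040,.073),(.040,.073),(.04,-.073)]),("corner",[[190,63],[453,68]],.006,[(-.053,.08),(.053,.08)])):
    P=f(L,z); d=P[1]-P[0]; print(n,"yaw",np.degrees(np.arctan2(d[1],d[0])).round(2),[(p-u(*l)).round(4).tolist() for p,l in zip(P,loc)])
E
```

```text
tips yaw 1.66 [[0.5472, -0.0282], [0.5464, -0.0284]]
bases yaw 2.08 [[0.5473, -0.0295], [0.5482, -0.0294]]
bolts yaw 2.23 [[0.5471, -0.0283], [0.5471, -0.028], [0.5482, -0.0283]]
corner yaw 1.69 [[0.5478, -0.0286], [0.547, -0.0292]]
```

```bash
python3 -m crank '{"translation":[[20,4,0],[30,5,0],[17,3,10],[0,0,15],[0,0,0],[0,0,0],[0,0,0]],"roll":[0,0,0,0,0,0,0],"fingers":[0.4,0.4,0.4,0.4,0.4,0.4,0.4]}'
python3 -c "
from h import *
go(.5471,-.0292,.0725,1.95)"
```

```text
clock: 20.5
position: [0.5477, -0.0306, 0.1227]
ee_rot: [0.001, 0.695, 0.719, 0.0]
contact_force: [0.1, -0.0, -0.3]
width: 0.0487
gripper_force: 31.6
t20.5 roll 0.000 shift [1.4, -0.6, 50.2]  (yaw now 2.0 pos [ 0.5477 -0.0306  0.1227] F [ 0.1 -0.  -0.3] w 0.0487 g 31.6)
```

```bash
python3 -m crank '{"translation":[[1,-1,20],[0,0,20],[0,0,8],[0,0,0],[0,0,0],[0,0,0]],"roll":[0,0,0,0,0,0],"fingers":[0.4,0.4,0.4,0.4,0.4,0.4]}' >/dev/null
python3 -c "
from h import *
go(.5471,-.0292,.0225,1.95)"
python3 -m crank '{"translation":[[0,0,6],[0,0,6],[0,0,6],[0,0,6],[0,0,0]],"roll":[0,0,0,0,0],"fingers":[0.4,0.4,0.4,0.4,0.4]}'
```

```text
t21.1 roll -0.000 shift [0.7, -0.1, 52.6]  (yaw now 1.9 pos [ 0.5472 -0.0299  0.0751] F [ 0.1  0.7 -0.6] w 0.0486 g 31.6)
clock: 21.6
position: [0.5453, -0.0295, 0.0488]
ee_rot: [-0.001, 0.695, 0.719, -0.001]
contact_force: [-0.8, -0.1, -0.4]
width: 0.0485
gripper_force: 31.6
```

```bash
python3 -m crank '{"translation":[[0,0,6],[0,0,6],[0,0,6],[0,0,4],[0,0,2],[0,0,1],[0,0,0]],"roll":[0,0,0,0,0,0,0],"fingers":[0.4,0.4,0.4,0.4,0.4,0.4,0.4]}'
python3 -c "
from h import *
go(.5471,-.0292,.0225,1.95)"
```

```text
clock: 22.3
position: [0.5462, -0.0297, 0.0249]
ee_rot: [-0.0, 0.695, 0.719, 0.0]
contact_force: [-0.0, 0.4, -1.4]
width: 0.0486
gripper_force: 31.6
t22.3 roll -0.000 shift [0.4, 0.9, 2.4]  (yaw now 1.9 pos [ 0.5462 -0.0297  0.0249] F [-0.   0.4 -1.4] w 0.0486 g 31.6)
```

```bash
python3 -m crank '{"translation":[[0,0,1],[0,0,1],[0,0,1],[0,0,1],[0,0,0]],"roll":[0,0,0,0,0],"fingers":[0.4,0.4,0.4,0.4,0.4]}'

```

```text
clock: 22.8
position: [0.5464, -0.0297, 0.0225]
ee_rot: [0.0, 0.695, 0.719, 0.0]
contact_force: [-1.8, -0.6, 9.5]
width: 0.0486
gripper_force: 32.7
```

```bash
python3 -m crank '{"translation":[[0,0,0],[0,0,0],[0,0,0],[0,0,-5],[0,0,-20],[0,0,-40],[0,0,-50],[0,0,-50]],"roll":[0,0,0,0,0,0,0,0],"fingers":[0.75,0.75,0.75,0.75,0.75,0.75,0.75,0.75]}'
python3 -c "
from h import *
go(.703,-.09,.2,-1)"
```

```text
clock: 23.6
position: [0.5456, -0.0295, 0.1875]
ee_rot: [-0.001, 0.695, 0.719, -0.0]
contact_force: [1.1, -0.0, -0.4]
width: 0.0641
gripper_force: 0.0
t23.6 roll 0.051 shift [-57.7, 158.4, -12.7]  (yaw now 1.9 pos [ 0.5456 -0.0295  0.1875] F [ 1.1 -0.  -0.4] w 0.0641 g 0.0)
```

```bash
python3 -m crank '{"translation":[[-5,20,-4],[-13,35,-4],[-14,35,-4],[-14,35,0],[-11,33,0],[0,0,0],[0,0,0],[0,0,0]],"roll":[0.051,0,0,0,0,0,0,0],"fingers":[0.75,0.75,0.75,0.75,0.75,0.75,0.75,0.75]}'>/dev/null
python3 - <<'E'
from h import *
img,ci=look(); cv2.imwrite("pics/w6.png",img)
for b in boards(img,name="wrist"): print(b)
bs=[b for b in boards(img,name="wrist") if abs(b[0]-.7)<.06 and abs(b[1]+.026)<.08]
if bs: go(bs[0][0],bs[0][1],.002,bs[0][4])
E
```

```text
cam spread mm [0.12 0.11 0.34] pos [ 0.7039 -0.0224  0.3413] tcp [ 0.7023 -0.0878  0.1982]
(0.5, -0.188, 49.1, 78.7, 2.5, (162.6175079345703, 252.70523071289062))
(0.5377, -0.0298, 53.0, 115.1, 2.0, (172.67141723632812, 127.31625366210938))
(0.7025, -0.0223, 47.6, 107.3, -1.2, (315.5, 113.5))
t24.4 roll 0.004 shift [65.4, -1.0, 196.2]  (yaw now -1.0 pos [ 0.7023 -0.0878  0.1982] F [ 0.5 -0.7  0.5] w 0.0642 g 0.0)
```

```bash
python3 -m crank '{"translation":[[20,0,20],[30,-1,40],[15,0,40],[0,0,40],[0,0,30],[0,0,12],[0,0,0],[0,0,0]],"roll":[0,0,0,0,0,0,0,0],"fingers":[0.75,0.75,0.75,0.75,0.75,0.75,0.75,0.75]}'>/dev/null
python3 -c "
from h import *
go(.7025,-.0223,.002,-1.2)"
```

```text
t25.2 roll 0.004 shift [1.1, -2.1, 15.8]  (yaw now -1.0 pos [ 0.7045 -0.0234  0.0178] F [ 0.4 -0.1  0.5] w 0.0637 g 0.0)
```

```bash
python3 -m crank '{"translation":[[1,-2,6],[0,0,5],[0,0,3],[0,0,2],[0,0,0],[0,0,0]],"roll":[0,0,0,0,0,0],"fingers":[0.75,0.75,0.75,0.75,0.75,0.75]}'
python3 -m crank '{"translation":[[0,0,0],[0,0,0],[0,0,0],[0,0,0],[0,0,0]],"roll":[0,0,0,0,0],"fingers":[0.4,0.4,0.4,0.4,0.4]}' 30
python3 -m crank '{"translation":[[0,0,-5],[0,0,-30],[0,0,-40],[0,0,-40],[0,0,-15],[0,0,0],[0,0,0]],"roll":[0,0,-0.055,0,0,0,0],"fingers":[0.4,0.4,0.4,0.4,0.4,0.4,0.4]}' 
python3 - <<'E'
from h import *
img,ci=look(); cv2.imwrite("pics/w7.png",img); held(img,ci); go(.5471,-.0285,.13,1.95)
E
```

```text
clock: 25.85
position: [0.7016, -0.0223, -0.0]
ee_rot: [-0.0, 0.713, 0.701, 0.0]
contact_force: [0.3, 0.2, 0.2]
width: 0.0639
gripper_force: 0.0
clock: 26.35
position: [0.7019, -0.0223, 0.0004]
ee_rot: [0.0, 0.713, 0.701, 0.0]
contact_force: [-0.1, 0.5, 2.4]
width: 0.0489
gripper_force: 31.3
clock: 27.05
position: [0.7008, -0.0222, 0.1292]
ee_rot: [-0.001, 0.694, 0.72, -0.0]
contact_force: [-1.4, 0.2, -1.6]
width: 0.0489
gripper_force: 31.4
cam spread mm [0.27 0.02 1.02] pos [0.6987 0.0432 0.2713] tcp [ 0.7003 -0.0221  0.1282]
hole px [280.6 159.9] area 443 tool [ 44.8 -15.6  -6.6]
hole px [352.2 160. ] area 432 tool [44.8 16.4 -6.7]
offset of board along tool x -0.2, y 0.4, yaw -0.06
t27.1 roll 0.004 shift [-1.2, -153.3, -1.3]  (yaw now 2.2 pos [ 0.7003 -0.0221  0.1282] F [0.4 1.  0.2] w 0.0490 g 31.4)
```

```bash
python3 -m crank '{"translation":[[0,-20,0],[0,-40,0],[0,-40,0],[-1,-35,10],[0,-18,10],[0,0,0],[0,0,0],[0,0,0]],"roll":[0,0.004,0,0,0,0,0,0],"fingers":[0.4,0.4,0.4,0.4,0.4,0.4,0.4,0.4]}'>/dev/null
python3 -c "
from h import *
go(.5471,-.0285,.0735,1.95)"
```

```text
t27.9 roll -0.000 shift [0.5, -3.5, 36.5]  (yaw now 1.9 pos [ 0.5506 -0.0289  0.11  ] F [ 0.8  0.4 -1. ] w 0.0484 g 31.5)
```

```bash
python3 -m crank '{"translation":[[0,-3,15],[0,0,15],[0,0,6],[0,0,0],[0,0,0],[0,0,0],[0,0,0]],"roll":[0,0,0,0,0,0,0],"fingers":[0.4,0.4,0.4,0.4,0.4,0.4,0.4]}'>/dev/null
python3 -c "
from h import *
go(.5471,-.0285,.0294,1.95)"
```

```text
t28.6 roll 0.000 shift [0.4, 0.7, 45.3]  (yaw now 2.0 pos [ 0.5463 -0.0289  0.0747] F [-0.3  0.6 -0.1] w 0.0487 g 31.4)
```

```bash
python3 -m crank '{"translation":[[0,1,5],[0,0,6],[0,0,6],[0,0,6],[0,0,0]],"roll":[0,0,0,0,0],"fingers":[0.4,0.4,0.4,0.4,0.4]}'
python3 -m crank '{"translation":[[0,0,6],[0,0,6],[0,0,4],[0,0,2],[0,0,1],[0,0,0],[0,0,0]],"roll":[0,0,0,0,0,0,0],"fingers":[0.4,0.4,0.4,0.4,0.4,0.4,0.4]}'
```

```text
clock: 29.1
position: [0.5457, -0.0286, 0.0498]
ee_rot: [-0.001, 0.695, 0.719, -0.001]
contact_force: [-0.1, -0.3, -0.2]
width: 0.0488
gripper_force: 31.4
clock: 29.8
position: [0.5469, -0.0288, 0.0322]
ee_rot: [0.0, 0.695, 0.719, 0.0]
contact_force: [-0.6, -0.1, -1.1]
width: 0.0493
gripper_force: 31.5
```

```bash
python3 -m crank '{"translation":[[0,0,1],[0,0,1],[0,0,1],[0,0,1],[0,0,0]],"roll":[0,0,0,0,0],"fingers":[0.4,0.4,0.4,0.4,0.4]}'
```

```text
clock: 30.3
position: [0.5468, -0.0288, 0.0293]
ee_rot: [0.0, 0.695, 0.719, 0.0]
contact_force: [-2.2, 0.7, 9.8]
width: 0.0488
gripper_force: 32.2
```

```bash
python3 -m crank '{"translation":[[0,0,0],[0,0,0],[0,0,0],[0,0,-5],[0,0,-20],[0,0,-40],[0,0,-50],[0,0,-40]],"roll":[0,0,0,0,0,0,0,0],"fingers":[0.75,0.75,0.75,0.75,0.75,0.75,0.75,0.75]}'
python3 -c "
from h import *
go(.501,-.271,.2,2.2)"
```

```text
clock: 31.1
position: [0.5471, -0.0289, 0.1857]
ee_rot: [0.001, 0.695, 0.719, 0.001]
contact_force: [0.6, -0.3, -0.5]
width: 0.0638
gripper_force: 0.0
t31.1 roll -0.004 shift [-240.2, -55.3, -14.3]  (yaw now 1.9 pos [ 0.5471 -0.0289  0.1857] F [ 0.6 -0.3 -0.5] w 0.0638 g 0.0)
```

```bash
python3 -m crank '{"translation":[[-20,-5,-7],[-45,-10,-7],[-45,-10,0],[-45,-10,0],[-45,-10,0],[-40,-10,0],[0,0,0],[0,0,0]],"roll":[-0.004,0,0,0,0,0,0,0],"fingers":[0.75,0.75,0.75,0.75,0.75,0.75,0.75,0.75]}'>/dev/null
python3 -m crank '{"translation":[[0,0,0],[0,0,0]],"roll":[0,0],"fingers":[0.75,0.75]}'>/dev/null
python3 - <<'E'
from h import *
img,ci=look(); cv2.imwrite("pics/w8.png",img)
L=boards(img,name="wrist")
for b in L: print(b)
bs=[b for b in L if abs(b[0]-.5)<.06 and abs(b[1]+.206)<.08]
if bs: go(bs[0][0],bs[0][1],.001,bs[0][4])
E
```

```text
cam spread mm [0.04 0.   0.03] pos [ 0.4988 -0.204   0.3402] tcp [ 0.5011 -0.2693  0.1971]
(0.5001, -0.2034, 47.8, 107.9, 2.1, (317.5, 113.0))
(0.5535, -0.0751, 6.4, 53.6, -83.3, (371.0, 2.5))
t32.1 roll 0.003 shift [65.8, 1.4, 196.1]  (yaw now 2.3 pos [ 0.5011 -0.2693  0.1971] F [ 0.4 -0.9 -0.1] w 0.0643 g 0.0)
```

```bash
python3 -m crank '{"translation":[[20,1,20],[30,0,40],[15,0,40],[0,0,40],[0,0,30],[0,0,12],[0,0,0],[0,0,0]],"roll":[0,0,0,0,0,0,0,0],"fingers":[0.75,0.75,0.75,0.75,0.75,0.75,0.75,0.75]}'>/dev/null
python3 -c "
from h import *
go(.5001,-.2034,.001,2.1)"
```

```text
t33.0 roll 0.002 shift [2.6, -0.3, 15.0]  (yaw now 2.2 pos [ 0.5004 -0.206   0.016 ] F [ 0.2 -0.5 -0.1] w 0.0643 g 0.0)
```

```bash
python3 -m crank '{"translation":[[2,0,6],[0,0,5],[0,0,3],[0,0,1],[0,0,0],[0,0,0]],"roll":[0,0,0,0,0,0],"fingers":[0.75,0.75,0.75,0.75,0.75,0.75]}'
python3 -m crank '{"translation":[[0,0,0],[0,0,0],[0,0,0],[0,0,0],[0,0,0]],"roll":[0,0,0,0,0],"fingers":[0.4,0.4,0.4,0.4,0.4]}' 30
python3 -m crank '{"translation":[[0,0,-5],[0,0,-30],[0,0,-40],[0,0,-40],[0,0,-15],[0,0,0],[0,0,0]],"roll":[0,0,0,0,0,0,0],"fingers":[0.4,0.4,0.4,0.4,0.4,0.4,0.4]}' 
python3 - <<'E'
from h import *
img,ci=look(); cv2.imwrite("pics/w9.png",img); held(img,ci,.008); go(.5471,-.0285,.13,1.95)
E
```

```text
clock: 33.55
position: [0.4993, -0.2038, 0.0001]
ee_rot: [0.0, 0.694, 0.72, 0.0]
contact_force: [-0.2, 0.4, 0.2]
width: 0.0641
gripper_force: 0.0
clock: 34.05
position: [0.4994, -0.2038, 0.0004]
ee_rot: [0.0, 0.694, 0.72, 0.0]
contact_force: [-1.2, -0.3, 5.9]
width: 0.0487
gripper_force: 31.1
clock: 34.75
position: [0.4987, -0.2033, 0.1293]
ee_rot: [-0.001, 0.694, 0.72, -0.0]
contact_force: [-0.1, -0.4, -1.2]
width: 0.0488
gripper_force: 31.5
cam spread mm [0.26 0.13 0.7 ] pos [ 0.4964 -0.1379  0.2717] tcp [ 0.4982 -0.2031  0.1286]
hole px [280.2 157.8] area 448 tool [ 45.9 -15.6  -7.9]
hole px [351.9 157.9] area 440 tool [45.9 16.1 -8. ]
offset of board along tool x 0.9, y 0.3, yaw -0.08
t34.8 roll 0.004 shift [172.8, 54.8, -1.3]  (yaw now 2.2 pos [ 0.4982 -0.2031  0.1286] F [-0.1  0.7 -0.7] w 0.0483 g 31.5)
```

Target TCP y = -0.0294.

```bash
python3 -m crank '{"translation":[[17,6,0],[35,11,0],[40,13,0],[40,13,0],[30,9,10],[10,3,10],[0,0,0],[0,0,0]],"roll":[0,0.004,0,0,0,0,0,0],"fingers":[0.4,0.4,0.4,0.4,0.4,0.4,0.4,0.4]}'>/dev/null
python3 -c "
from h import *
go(.5471,-.0294,.0735,1.95)"
```

```text
t35.6 roll 0.000 shift [1.2, 0.1, 35.2]  (yaw now 2.0 pos [ 0.5472 -0.0305  0.1087] F [ 1.3  0.5 -0.8] w 0.0487 g 31.5)
```

```bash
python3 -m crank '{"translation":[[1,0,15],[0,0,15],[0,0,5],[0,0,0],[0,0,0],[0,0,0],[0,0,0]],"roll":[0,0,0,0,0,0,0],"fingers":[0.4,0.4,0.4,0.4,0.4,0.4,0.4]}'>/dev/null
python3 -c "
from h import *
go(.5471,-.0294,.0384,1.95)"
```

```text
t36.3 roll -0.000 shift [-0.2, -1.5, 37.3]  (yaw now 1.9 pos [ 0.5486 -0.0291  0.0757] F [-0.1  0.7 -1.2] w 0.0491 g 31.5)
```

```bash
python3 -m crank '{"translation":[[0,-1,5],[0,0,6],[0,0,6],[0,0,5],[0,0,0]],"roll":[0,0,0,0,0],"fingers":[0.4,0.4,0.4,0.4,0.4]}'
python3 -m crank '{"translation":[[0,0,5],[0,0,4],[0,0,2],[0,0,1],[0,0,0],[0,0,0]],"roll":[0,0,0,0,0,0],"fingers":[0.4,0.4,0.4,0.4,0.4,0.4]}'
```

```text
clock: 36.8
position: [0.5463, -0.0287, 0.0519]
ee_rot: [-0.001, 0.695, 0.719, -0.001]
contact_force: [-0.1, -0.8, -0.1]
width: 0.0487
gripper_force: 31.5
clock: 37.4
position: [0.5473, -0.0289, 0.0411]
ee_rot: [0.0, 0.695, 0.719, 0.0]
contact_force: [-0.1, -0.2, -0.7]
width: 0.049
gripper_force: 31.5
```

```bash
python3 -m crank '{"translation":[[0,0,1],[0,0,1],[0,0,1],[0,0,1],[0,0,0]],"roll":[0,0,0,0,0],"fingers":[0.4,0.4,0.4,0.4,0.4]}'
python3 -m crank '{"translation":[[0,0,0],[0,0,0],[0,0,0],[0,0,-5],[0,0,-20],[0,0,-40],[0,0,-50],[0,0,-30]],"roll":[0,0,0,0,0,0,0,0],"fingers":[0.75,0.75,0.75,0.75,0.75,0.75,0.75,0.75]}'
python3 -c "
from h import *
go(.654,.155,.2,-4.2)"
```

```text
clock: 37.9
position: [0.5472, -0.0289, 0.0383]
ee_rot: [0.0, 0.695, 0.719, 0.0]
contact_force: [-2.3, 0.2, 8.4]
width: 0.0486
gripper_force: 32.3
clock: 38.7
position: [0.5485, -0.0291, 0.1858]
ee_rot: [0.002, 0.695, 0.719, 0.001]
contact_force: [1.0, 0.3, -0.9]
width: 0.064
gripper_force: 0.0
t38.7 roll 0.107 shift [191.3, 91.8, -13.8]  (yaw now 2.0 pos [ 0.5485 -0.0291  0.1858] F [ 1.   0.3 -0.9] w 0.0640 g 0.0)
```

```bash
python3 -m crank '{"translation":[[0,0,-7],[25,12,-7],[40,20,0],[42,20,0],[42,20,0],[42,20,0],[0,0,0],[0,0,0]],"roll":[0.107,0,0,0,0,0,0,0],"fingers":[0.75,0.75,0.75,0.75,0.75,0.75,0.75,0.75]}'>/dev/null
python3 -m crank '{"translation":[[0,0,0],[0,0,0]],"roll":[0,0],"fingers":[0.75,0.75]}'>/dev/null
python3 - <<'E'
from h import *
img,ci=look(); cv2.imwrite("pics/w10.png",img)
L=boards(img,name="wrist")
for b in L: print(b)
bs=[b for b in L if abs(b[0]-.654)<.06 and abs(b[1]-.22)<.08]
if bs: go(bs[0][0],bs[0][1],.001,bs[0][4])
E
```

```text
cam spread mm [0.08 0.02 0.13] pos [0.6575 0.2188 0.3394] tcp [0.6523 0.1535 0.1964]
(0.5527, -0.0179, 23.7, 64.4, 3.1, (250.25262451171875, 307.9598693847656))
(0.6547, 0.22, 47.7, 107.0, -4.0, (313.4999694824219, 112.49999237060547))
t39.8 roll -0.005 shift [66.5, -2.2, 195.4]  (yaw now -4.3 pos [0.6523 0.1535 0.1964] F [ 0.4  0.9 -0.2] w 0.0643 g 0.0)
```

```bash
python3 -m crank '{"translation":[[20,-1,20],[30,-1,40],[16,0,40],[0,0,40],[0,0,30],[0,0,10],[0,0,0],[0,0,0]],"roll":[-0.005,0,0,0,0,0,0,0],"fingers":[0.75,0.75,0.75,0.75,0.75,0.75,0.75,0.75]}'>/dev/null
python3 -c "
from h import *
go(.6547,.22,.001,-4.0)"
```

```text
t40.5 roll 0.001 shift [-0.7, -2.1, 16.8]  (yaw now -3.9 pos [0.6568 0.2206 0.0179] F [ 0.2 -0.2 -0.1] w 0.0640 g 0.0)
```

```bash
python3 -m crank '{"translation":[[0,-2,7],[0,0,5],[0,0,3],[0,0,1],[0,0,0],[0,0,0]],"roll":[0,0,0,0,0,0],"fingers":[0.75,0.75,0.75,0.75,0.75,0.75]}'
python3 -m crank '{"translation":[[0,0,0],[0,0,0],[0,0,0],[0,0,0],[0,0,0]],"roll":[0,0,0,0,0],"fingers":[0.4,0.4,0.4,0.4,0.4]}' 30
python3 -m crank '{"translation":[[0,0,-5],[0,0,-30],[0,0,-40],[0,0,-40],[0,0,-15],[0,0,0],[0,0,0]],"roll":[0,0,-0.104,0,0,0,0],"fingers":[0.4,0.4,0.4,0.4,0.4,0.4,0.4]}' 
python3 - <<'E'
from h import *
img,ci=look(); cv2.imwrite("pics/w11.png",img); held(img,ci,.008); go(.5471,-.0285,.13,1.95)
E
```

```text
clock: 41.15
position: [0.6535, 0.2211, 0.0001]
ee_rot: [0.0, 0.731, 0.683, 0.0]
contact_force: [-0.5, 0.5, -0.4]
width: 0.064
gripper_force: 0.0
clock: 41.65
position: [0.6538, 0.2211, 0.0005]
ee_rot: [0.0, 0.731, 0.683, 0.0]
contact_force: [0.5, 1.0, 3.4]
width: 0.0486
gripper_force: 31.4
clock: 42.35
position: [0.6526, 0.2208, 0.1292]
ee_rot: [-0.0, 0.694, 0.72, -0.001]
contact_force: [-0.1, 0.7, -1.5]
width: 0.0487
gripper_force: 31.4
cam spread mm [0.25 0.07 1.02] pos [0.6506 0.2862 0.2712] tcp [0.652  0.2207 0.1282]
hole px [280.5 162.1] area 442 tool [ 44.1 -15.5  -8. ]
hole px [352.1 162.1] area 426 tool [44.  16.2 -8.1]
offset of board along tool x -1.0, y 0.3, yaw -0.05
t42.4 roll 0.002 shift [-245.5, -113.4, -1.2]  (yaw now 2.1 pos [0.652  0.2207 0.1282] F [-0.3 -0.3 -1. ] w 0.0490 g 31.4)
```

Target TCP y = -0.0275.

```bash
python3 -m crank '{"translation":[[-20,-10,0],[-40,-20,0],[-45,-20,0],[-45,-20,0],[-45,-20,0],[-35,-17,5],[-14,-6,10],[0,0,0]],"roll":[0,0.002,0,0,0,0,0,0],"fingers":[0.4,0.4,0.4,0.4,0.4,0.4,0.4,0.4]}'>/dev/null
python3 -m crank '{"translation":[[0,0,0],[0,0,0]],"roll":[0,0],"fingers":[0.4,0.4]}'>/dev/null
python3 -c "
from h import *
go(.5471,-.0275,.0735,1.95)"
```

```text
t43.4 roll 0.001 shift [-2.0, -2.5, 41.1]  (yaw now 2.0 pos [ 0.5496 -0.0255  0.1146] F [ 0.1  0.6 -0.2] w 0.0486 g 31.4)
```

```bash
python3 -m crank '{"translation":[[-2,-2,15],[0,0,15],[0,0,9],[0,0,0],[0,0,0],[0,0,0],[0,0,0]],"roll":[0,0,0,0,0,0,0],"fingers":[0.4,0.4,0.4,0.4,0.4,0.4,0.4]}'>/dev/null
python3 -c "
from h import *
go(.5471,-.0275,.0474,1.95)"
```

```text
t44.1 roll 0.000 shift [1.3, -0.5, 29.3]  (yaw now 2.0 pos [ 0.5476 -0.0288  0.0767] F [ 0.8 -0.3  0.1] w 0.0489 g 31.4)
```

```bash
python3 -m crank '{"translation":[[1,0,5],[0,0,6],[0,0,6],[0,0,5],[0,0,3],[0,0,0],[0,0,0]],"roll":[0,0,0,0,0,0,0],"fingers":[0.4,0.4,0.4,0.4,0.4,0.4,0.4]}'
python3 -m crank '{"translation":[[0,0,1],[0,0,1],[0,0,1],[0,0,1],[0,0,1],[0,0,0]],"roll":[0,0,0,0,0,0],"fingers":[0.4,0.4,0.4,0.4,0.4,0.4]}'
```

```text
clock: 44.8
position: [0.547, -0.0278, 0.0509]
ee_rot: [-0.0, 0.695, 0.719, 0.0]
contact_force: [-0.1, -0.1, 0.1]
width: 0.0484
gripper_force: 31.4
clock: 45.4
position: [0.547, -0.0278, 0.0473]
ee_rot: [0.0, 0.695, 0.719, 0.0]
contact_force: [-2.1, 0.4, 7.4]
width: 0.0489
gripper_force: 32.1
```

```bash
python3 -m crank '{"translation":[[0,0,0],[0,0,0],[0,0,0],[0,0,-5],[0,0,-20],[0,0,-40],[0,0,-50],[0,0,-40]],"roll":[0,0,0,0,0,0,0,0],"fingers":[0.75,0.75,0.75,0.75,0.75,0.75,0.75,0.75]}'>/dev/null
python3 -m crank '{"translation":[[-20,0,-5],[-30,0,0],[-20,0,0],[0,0,0],[0,0,0],[0,0,0],[0,0,0]],"roll":[0,0,0,0,0,0,0],"fingers":[0.6,0.6,0.6,0.6,0.6,0.6,0.6]}'>/dev/null
python3 - <<'E'
from h import *
img,ci=look(); a=cv2.resize(img[20:200,240:400],None,fx=3,fy=3)
s=get_image("side"); b=cv2.resize(s[130:310,220:420],None,fx=2,fy=2)
v=np.zeros((540,800,3),np.uint8); v[:540,:480]=a[:540]; v[:360,480:]=b[:,:320]; cv2.imwrite("pics/w12.png",v)
for q in boards(img,.045,name="wrist"): print(q)
go(.5706,-.31,.25,0)
E
```

```text
cam spread mm [0.03 0.04 0.01] pos [ 0.5473 -0.0316  0.349 ] tcp [ 0.5492 -0.0969  0.2059]
(0.5474, -0.0295, 49.8, 112.5, 2.1, (316.4999694824219, 111.49999237060547))
t47.0 roll 0.035 shift [-213.0, 21.4, -44.1]  (yaw now 2.0 pos [ 0.5492 -0.097   0.206 ] F [0.9 1.6 0.3] w 0.0509 g 0.0)
```

View pics/w12.png

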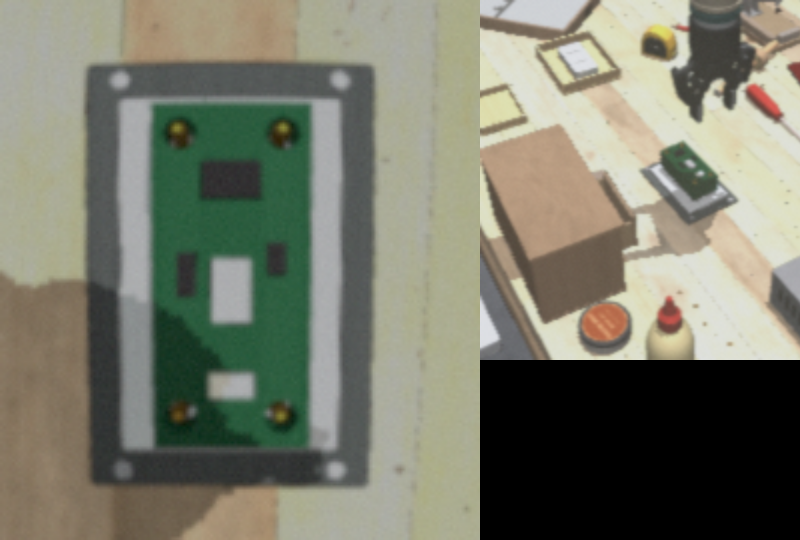

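The wrist crop shows all four pins through the holes of the top board, at crop (180,132), (283,132), (181,412) and (281,412). The side view shows a stack of four, with the cap in the tray. Now I look at the hood.

```bash
python3 -m crank '{"translation":[[-25,3,-20],[-45,3,-20],[-45,3,-4],[-45,3,0],[-45,3,0],[-45,3,0],[-40,3,0],[-20,2,0]],"roll":[0.035,0,0,0,0,0,0,0],"fingers":[0.5,0.5,0.5,0.5,0.5,0.5,0.5,0.5]}'>/dev/null
python3 -m crank '{"translation":[[0,0,0],[0,0,0],[0,0,0]],"roll":[0,0,0],"fingers":[0.5,0.5,0.5]}'>/dev/null
python3 - <<'E'
from h import *
img,ci=look(); cv2.imwrite("pics/w13.png",img)
g=cv2.cvtColor(img,cv2.COLOR_BGR2GRAY)
try: print(handle(img,.102,ci,(70,245,275,360)))
except Exception as e: print(e)
go(.5706,-.3746,.08,0)
E
```

```text
cam spread mm [0.01 0.12 0.2 ] pos [ 0.5734 -0.3406  0.3934] tcp [ 0.5731 -0.4059  0.2504]
((0.5706, -0.3776, 14.5, 80.8, 0.2), (306, 110, 16, 85))
t48.1 roll 0.001 shift [31.2, -2.5, 170.4]  (yaw now 0.0 pos [ 0.5731 -0.4059  0.2504] F [0.6 0.5 0.7] w 0.0425 g 0.0)
```

View pics/w13.png

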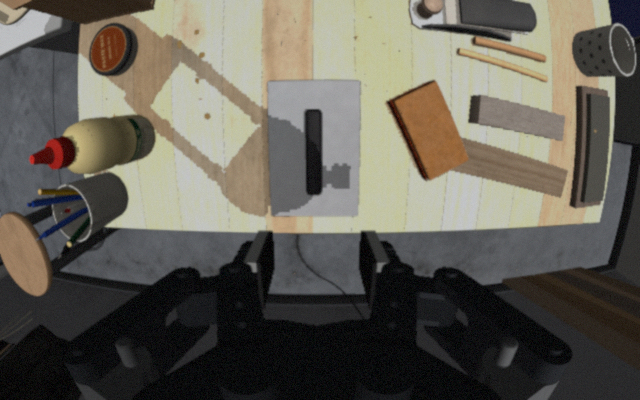

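The hood stands upright on the bench at about (268..360, 80..217), with its handle centred at (314,152).

```bash
python3 -m crank '{"translation":[[15,-1,20],[13,-1,40],[0,0,40],[0,0,30],[0,0,20],[0,0,10],[0,0,0],[0,0,0]],"roll":[0,0,0,0,0,0,0,0],"fingers":[0.45,0.45,0.45,0.45,0.45,0.45,0.45,0.45]}' 60 >/dev/null
python3 -c "
from h import *
go(.5706,-.3776,.0795,0)"
```

```text
t49.0 roll -0.000 shift [2.1, -1.1, 11.8]  (yaw now -0.0 pos [ 0.5717 -0.3797  0.0913] F [-0.   0.1  0.9] w 0.0382 g 0.0)
```

```bash
python3 -m crank '{"translation":[[2,-1,6],[0,0,5],[0,0,0],[0,0,0]],"roll":[0,0,0,0],"fingers":[0.45,0.45,0.45,0.45]}' >/dev/null
python3 -m crank '{"translation":[[0,0,0],[0,0,0],[0,0,0],[0,0,0],[0,0,0],[0,0,0]],"roll":[0,0,0,0,0,0],"fingers":[0,0,0,0,0,0]}' 70
python3 -m crank '{"translation":[[0,0,-5],[0,0,-20],[0,0,-30],[0,0,-30],[0,0,-30],[0,0,-10],[0,0,0],[0,0,0]],"roll":[0,0,0,0,0,0,-0.034,0],"fingers":[0,0,0,0,0,0,0,0]}'
python3 -c "
from h import *
go(.547,-.0285,.2,1.95)"
```

```text
clock: 49.95
position: [0.5703, -0.378, 0.0793]
ee_rot: [0.001, 0.707, 0.707, 0.0]
contact_force: [1.1, -0.3, 2.4]
width: 0.0149
gripper_force: 68.7
clock: 50.75
position: [0.5691, -0.3772, 0.2029]
ee_rot: [-0.001, 0.695, 0.719, -0.0]
contact_force: [0.0, 0.0, -3.0]
width: 0.0146
gripper_force: 68.6
t50.8 roll -0.001 shift [349.2, -10.3, 3.5]  (yaw now 1.9 pos [ 0.5691 -0.3772  0.2029] F [ 0.  0. -3.] w 0.0146 g 68.6)
```

```bash
python3 -m crank '{"translation":[[20,-1,0],[45,-1,0],[50,-2,0],[50,-2,0],[50,-1,0],[50,-1,0],[45,-1,0],[25,-1,0]],"roll":[0,0,0,0,0,0,0,0],"fingers":[0,0,0,0,0,0,0,0]}'>/dev/null
python3 -m crank '{"translation":[[14,0,0],[0,0,0],[0,0,0],[0,0,0]],"roll":[0,0,0,0],"fingers":[0,0,0,0]}'>/dev/null
python3 -c "
from h import *
go(.547,-.0285,.0853,1.95)"
```

```text
t52.0 roll -0.003 shift [2.5, -1.5, 118.4]  (yaw now 1.8 pos [ 0.5486 -0.0309  0.2037] F [ 0.3 -0.4 -2.6] w 0.0145 g 68.5)
```

```bash
python3 -m crank '{"translation":[[2,-1,15],[0,0,20],[0,0,10],[0,0,0],[0,0,0],[0,0,0]],"roll":[-0.003,0,0,0,0,0],"fingers":[0,0,0,0,0,0]}'
python3 -c "
from h import *
go(.547,-.0285,.0853,1.95)"
```

```text
clock: 52.55
position: [0.5482, -0.0278, 0.1599]
ee_rot: [0.001, 0.694, 0.72, 0.001]
contact_force: [0.4, -0.7, -2.6]
width: 0.0148
gripper_force: 68.5
t52.5 roll 0.001 shift [-0.6, -1.4, 74.6]  (yaw now 2.0 pos [ 0.5482 -0.0278  0.1599] F [ 0.4 -0.7 -2.6] w 0.0148 g 68.5)
```

```bash
python3 -m crank '{"translation":[[0,-1,10],[0,0,15],[0,0,15],[0,0,10],[0,0,5],[0,0,0],[0,0,0]],"roll":[0,0,0,0,0,0,0],"fingers":[0,0,0,0,0,0,0]}'
python3 -c "
from h import *
go(.547,-.0285,.0853,1.95)"
```

```text
clock: 53.25
position: [0.5468, -0.0274, 0.1044]
ee_rot: [0.0, 0.694, 0.72, 0.0]
contact_force: [-0.2, -0.4, -2.1]
width: 0.0143
gripper_force: 68.5
t53.2 roll 0.002 shift [-1.1, 0.2, 19.1]  (yaw now 2.1 pos [ 0.5468 -0.0274  0.1044] F [-0.2 -0.4 -2.1] w 0.0143 g 68.5)
```

```bash
python3 -m crank '{"translation":[[-1,0,5],[0,0,4],[0,0,3],[0,0,3],[0,0,2],[0,0,0],[0,0,0]],"roll":[0.002,0,0,0,0,0,0],"fingers":[0,0,0,0,0,0,0]}'
python3 -m crank '{"translation":[[0,0,1],[0,0,1],[0,0,1],[0,0,0],[0,0,0]],"roll":[0,0,0,0,0],"fingers":[0,0,0,0,0]}'
```

```text
clock: 53.95
position: [0.5464, -0.0284, 0.087]
ee_rot: [-0.0, 0.695, 0.719, 0.0]
contact_force: [-0.1, 0.2, -2.8]
width: 0.0147
gripper_force: 68.6
clock: 54.45
position: [0.5467, -0.0284, 0.0853]
ee_rot: [0.001, 0.695, 0.719, 0.0]
contact_force: [-0.9, -0.4, 5.2]
width: 0.0144
gripper_force: 69.7
```

The hood has made contact at exactly the seated height. I'll release it, lift clear and check.

```bash
python3 -m crank '{"translation":[[0,0,0],[0,0,0],[0,0,0],[0,0,0],[0,0,-5],[0,0,-20],[0,0,-40],[0,0,-50]],"roll":[0,0,0,0,0,0,0,0],"fingers":[0.45,0.45,0.45,0.45,0.45,0.45,0.45,0.45]}'
python3 -m crank '{"translation":[[0,0,-40],[-30,0,-10],[-40,0,0],[-40,0,0],[0,0,0],[0,0,0],[0,0,0]],"roll":[0,0,0,0,0,0,0],"fingers":[0.6,0.6,0.6,0.6,0.6,0.6,0.6]}'
python3 - <<'E'
from h import *
img,ci=look(); a=cv2.resize(img[0:200,220:420],None,fx=2,fy=2)
s=get_image("side"); b=cv2.resize(s[130:330,200:400],None,fx=2,fy=2)
cv2.imwrite("pics/end.png",np.hstack([a,b]))
E
```

```text
clock: 55.25
position: [0.5449, -0.0281, 0.1987]
ee_rot: [-0.002, 0.695, 0.719, -0.001]
contact_force: [1.2, -0.1, -1.2]
width: 0.0383
gripper_force: 0.0
clock: 55.95
position: [0.5499, -0.1375, 0.249]
ee_rot: [-0.0, 0.695, 0.719, 0.0]
contact_force: [-0.1, -0.4, -0.5]
width: 0.051
gripper_force: 0.0
cam spread mm [0.01 0.29 0.02] pos [ 0.5481 -0.072   0.3921] tcp [ 0.5499 -0.1372  0.249 ]
```

View pics/end.png

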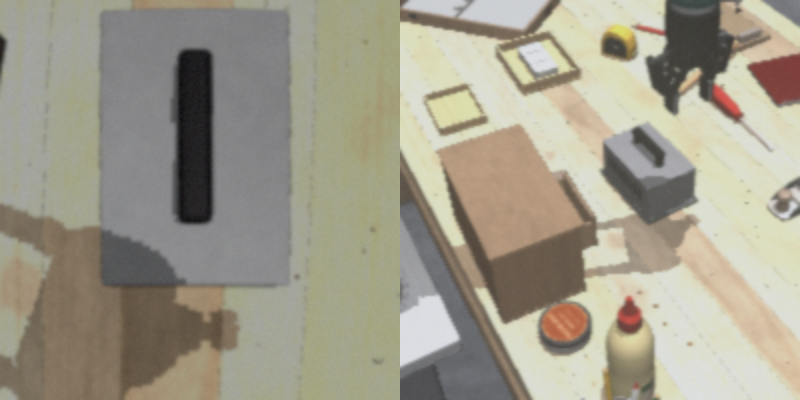

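The hood sits level and fully down on the base (side crop (650,170)), the cap is in the large tray (540,60), and the gripper is clear of everything.

```bash
python3 -c "
from rig import manip
print(manip.sign_off())"
```

```text
the job is handed in; nothing more can be done
None
```

The job is handed in at about 56 s: all four boards are stacked home on the pins, the cap is in the larger tray, the hood is fully down on the base, and I moved none of the tools or other bystanders.

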